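# Hold the upper cast over the lower cast for a bite check

### The arm

A 6-joint arm with a two-finger parallel gripper is mounted at the origin on a cart in front of the work surface, level with it; the furniture and walls round the work are solid. World frame = base frame: x ahead of the robot, y to its left, z up, the work surface at z = 0. Lengths are in m, angles in degrees, forces in N, time in s.
With the tool pointing down it reaches from about 0.4 to 0.925 m from the base axis. Payload 12.5 kg.
Tool frame: the origin (TCP) lies at the centre of the arm's flange, where the gripper is bolted on; the fingertips stand 190 mm ahead of it and the grasp point (between the pads) lies 171 mm ahead of it; z points along the fingers, y is the line along which they close (so a half turn about z gives the same grasp; the last joint's range is limited). The gripper opens to 95 mm and grips with 3 to 60 N. Pads are 20 mm wide; open, the fingers measure 119 mm over their backs; the gripper's body (75 mm by 180 mm) begins 59 mm behind the grasp point.
Start: joints at [-81.452, 28.126, 89.318, -0, 62.55, -6.05], TCP at [0.158, -0.605, 0.405] pointing down, gripper open.
Joint ranges: [-177.58, 177.58], [-47.91, 125.51], [2.72, 160], [-65.01, 245.01], [3.68, 167.84], [-153.87, 153.87]. Speed limits (degrees/s): [127.2, 127.2, 159.86, 180, 180, 180].

### API

Orientations are given as [roll, pitch, yaw] about the fixed x, y, z axes, in that order (R = Rz(yaw) Ry(pitch) Rx(roll)).
In Python, from plant import ctrl gives the robot as it stands. The module is installed in compiled form; this text tells all that it offers.
- The arm moves only by the tool step_arm, never from a script. Its arguments are lists of equal length, an entry for each row: "claw": the opening in per cent of the stroke, from 0 (shut) to 100 (fully open); "translation": the shift along the world's x, y, z in mm, a list of three; "yaw": the turn about the world's z in rad. A call has 1 to 12 rows; each row shifts and turns the commanded pose from where the row before left it; what a row does not reach is not made up. A row lasts 1/12 s, in which the tool goes at most 41.7 mm and 7.16 degrees, less where a joint would pass 70% of its speed; a pose out of reach is approached as far as the arm can. A call is refused whole if a number of a shift passes 41.7 or a number of a turn 0.125, either way. A call with a gripper value outside its range is refused whole. The fingers move at their own pace and stop on an object; "force" is the grip in N (left out, the last holds). Time passes only in rows, so rows that do not move let the fingers close. It gives the time, the measured TCP pose, the force, the opening and the grip force at its end, in the units of the state.
- ctrl.state(): the state, without advancing time (a new reading comes with each control period).
- ctrl.read_camera(name): name is "side" or "top"; returns the picture (400x640x3 uint8, red, green, blue); there is no depth.
- ctrl.camera_model(name): a dict with "K" (3x3 intrinsics, pixels), "position" and "rotation" of the camera in the world. Camera axes: x right, y up, looking along -z (the intrinsics and any distortion apply to the point x, -y, -z); pixel columns grow to the right and rows downward; lengths in m; the calibration is good to about 2 mm. A picture is of the moment at which its call begins. camera_model takes no time and is no camera call.
- ctrl.close_job(): hands the job in; it is judged then, once.
Trained networks look in the newest picture that a camera, given by its name, has taken for a name from the list of things; names that differ only in an ending like _2 or _b are one class to them, and where a whole thing is asked for, a point or a joint stands for the part that bears it (a point fixed in the world has none). Each returns a list of dicts, best first, with "p" (0 to 1); they miss things now and then, are a little off and sometimes report something else, mostly with a low value. They report only what shows in the picture. A call takes as long as a camera call.
- ctrl.masks_of(camera, thing): "pixels" (400x640 bool, what is visible of it) and "location" ([column, row] in pixels, amid what is visible of it).
- ctrl.pinpoint(camera, thing): "location" ([column, row] in pixels: a listed point, or the origin of a listed thing).
The state is a dict: "clock": time; "joint_positions": joint angles; "joint_velocities": joint speeds; "joint_efforts": joint torques, N m; "ee_pos": TCP position; "tool_rot": TCP orientation; "force": force on the tool from outside, world axes, zero at the start; "moment": the same for the moment, N m; "gripper_width": opening from 0.0 (shut) to 1.0 (fully open); "gripper_force": force on a finger pad.
Only numpy, scipy, OpenCV 4.12 (cv2) and the standard library are available. Lean on these libraries where they do the work, as an engineer would, in place of code of your own. Each camera call takes 0.05 s, during which the arm holds its last target. There are 200 camera calls.

### The job

Set the stone cast that lies teeth up on the small disc of the model stand, upright and centred, and let go of it. Then pick up the other cast, the teeth-down one with the plaster mounting block on its back, and finish while holding it level and still directly above the first, the two arches facing the same way and lined up, with about 1 cm of air between the teeth: the casts must never touch. Do not touch the low screen on the way and leave the felt cone, the white pot and the grey cup where they are.

Things in the scene. Friction and masses are not known exactly. Their poses are not given: they have to be found in the camera images.
- lower_center (a point): centre, half-way up (13.5 mm), of the loose stone cast standing teeth up: a dental arch on a flat base, 56 x 64 x 27 mm, 0.08-0.15 kg. z up, -x to the arch's rounded front. Widest part, 64 mm across y, sides nearly parallel, from 3 mm ahead of this point to 9 mm behind, in the lowest 15 mm: grip there. Flat underside from 26 mm ahead to 22 mm behind; centre of mass 5 mm ahead
- lower_teeth (a point): point of that cast straight above lower_center, at the tooth tips' height (27 mm above the underside); same axes
- lower_front (a point): point of that cast near the front of its arch, 31 mm ahead (-x) of lower_center
- upper_grip (a point): middle of the plaster mounting block (36 x 36 x 24 mm, capped by a black 40 x 40 x 4 mm plate) on the back of the other loose cast, a like arch lying teeth down, 0.10-0.20 kg. 13 mm above the cast's flat back, 15 mm below the plate's top, 40 mm above the tooth tips. Two wax rims, high as the teeth, fill the rear of its arch. z axis points DOWN, -x to the arch's front
- upper_teeth (a point): point of that second cast straight below upper_grip, at the height of its tooth tips (40 mm below upper_grip); z axis DOWN, -x to the front. It belongs above lower_teeth
- upper_front (a point): point of the second cast near the front of its arch, 31 mm ahead (-x) of upper_teeth's axis. It belongs above lower_front
- stand_top (a point): centre of the top face of the model stand, fixed on the worktop: a rubber-topped disc 40 mm across, 60 mm above the worktop, on a slim stem over a foot 84 mm across; z up
- screen: low grey sheet-metal screen fixed upright on the worktop between the casts and the stand, 400 mm long along its x, 94 mm high, 8 mm thick at its top rail, feet 70 mm across at floor level; origin at the middle of its lower edge, z up. Must not be touched
- white_pot: bystander: white screw pot, 48 mm across, 49 mm high, loose; origin at the centre of its underside
- felt_cone: bystander: beige felt polishing cone with a black stub on top, 42 mm across, 61 mm high, loose; origin at the centre of its underside
- putty_cup: bystander: small grey cup, 34 mm across, 26 mm high, loose; origin at the centre of its underside

How it is judged (in metres and radians):
On the way:
1. the teeth-up cast stands upright and centred on the stand's disc, let go (horizontal distance between lower_center and stand_top below 0.013 m and z of lower_center in the frame of stand_top between 0.009 and 0.018 m and angle between lower_center's own z axis and vertical below 0.1 rad and contact force between stand and lower_cast above 0.2 N and contact force between the fingers and lower_cast below 0.05 N and linear speed of lower_cast below 0.02 m/s), for 0.3 s.
At the end, for the whole second after the job is handed in: Lower cast released on the disc, within 13 mm of its centre and 6 degrees of upright. Upper cast held in the fingers, still, within 7 degrees of level, its teeth 3 to 20 mm above the lower ones, centred within 8 mm, fronts within 11 mm, casts not touching (all of step 1 and horizontal distance between upper_teeth and lower_teeth below 0.008 m and horizontal distance between upper_front and lower_front below 0.011 m and z of upper_teeth in the frame of lower_teeth between 0.003 and 0.02 m and angle between the z axis of upper_teeth and the z axis of stand_top, either way round below 0.12 rad and linear speed of upper_cast below 0.02 m/s and contact force between the fingers and upper_cast above 0.5 N and contact force between upper_cast and lower_cast below 0.05 N); the arm keeps its last pose, push and grip.
It fails at once if the casts touch each other (contact force between upper_cast and lower_cast above 0.3 N).
It fails at once if the screen is touched (contact force between screen and anything else above 0.5 N).
It fails at once if a bystander is moved by more than 2 cm (distance of any of white_pot, felt_cone, putty_cup from where it was at the start of the episode above 0.02 m).
It also fails if it takes over 64 s, if anything falls off the work surface, if the arm or the gripper's body presses on something with over 40 N, if the wrist force passes 120 N, or if a joint passes its speed limit or range.

## Working session

There is one attempt and no reset: what is moved stays moved. The work goes in short steps, Python scripts to look and compute and a tool call to move; the robot and the scene stay as the last step left them, time stands still between calls to the robot, and variables do not carry over. Pictures are saved under pics/ and viewed, at most 10 in all, crops included, and the job is handed in when it is done.

Besides the shell and the picture viewer there is one more tool, called after "Request:" by a JSON object that holds its "method" and its "body", one argument or row to a line. step_arm: Moves the arm, as the interface text tells. Its arguments: {"type":"object","properties":{"claw":{"type":"array"},"translation":{"type":"array"},"yaw":{"type":"array"},"force":{"type":"number"}},"required":["claw","translation","yaw"]}

```bash
mkdir -p pics; cat >h.py <<'E'
import numpy as np,cv2
from plant import ctrl
def snap(n,f=None):
    im=ctrl.read_camera(n)
    if f: cv2.imwrite('pics/'+f,im[:,:,::-1])
    return im
def ray(n,px):
    m=ctrl.camera_model(n);K=np.array(m['K']);R=np.array(m['rotation'])
    d=np.linalg.solve(K,[px[0],px[1],1.]);d=R@np.array([d[0],-d[1],-d[2]])
    return np.array(m['position']),d
def atz(n,px,z):
    p,d=ray(n,px);return p+d*(z-p[2])/d[2]
def proj(n,X):
    m=ctrl.camera_model(n);c=np.array(m['rotation']).T@(np.array(X)-m['position'])
    q=np.array(m['K'])@[c[0],-c[1],-c[2]];return q[:2]/q[2]
def tri(a,b):
    A=0;B=0
    for p,d in(ray('side',a),ray('top',b)):
        d=d/np.linalg.norm(d);P=np.eye(3)-np.outer(d,d);A=A+P;B=B+P@p
    return np.linalg.solve(A,B)
E
python3 - <<'E'
from h import *
a=snap('side','s0.png');b=snap('top','t0.png')
cv2.imwrite('pics/both.png',np.vstack([a,b])[:,:,::-1][:, :])
for n in('side','top'):
    m=ctrl.camera_model(n);print(n,m.keys(),np.round(m['position'],3),np.round(m['rotation'],2).tolist(),np.array(m['K']).round(0).tolist())
Z=dict(lower_center=.0135,lower_teeth=.027,lower_front=.0135,upper_grip=.04,upper_teeth=0,upper_front=0.0,stand_top=.06,screen=0,white_pot=0,felt_cone=0,putty_cup=0)
for t,z in Z.items():
    r={n:ctrl.pinpoint(n,t) for n in('side','top')}
    for n in r:
        for o in r[n][:2]: print(t,n,round(o['p'],2),np.round(o['location'],1),atz(n,o['location'],z).round(4))
    if r['side'] and r['top']: print('   tri',tri(r['side'][0]['location'],r['top'][0]['location']).round(4))
print(ctrl.state())
E
```

```text
side dict_keys(['K', 'position', 'rotation']) [ 0.468 -1.15   0.775] [57.05, 0.18, -4.12] [[486.0, 0.0, 317.0], [0.0, 486.0, 201.0], [0.0, 0.0, 1.0]]
top dict_keys(['K', 'position', 'rotation']) [ 0.336 -0.027  1.252] [9.31, 0.29, -90.46] [[421.0, 0.0, 317.0], [0.0, 421.0, 200.0], [0.0, 0.0, 1.0]]Traceback (most recent call last):
  File "<stdin>", line 10, in <module>
  File "h.py", line 12, in atz
    p,d=ray(n,px);return p+d*(z-p[2])/d[2]
                                      ~^^^
IndexError: invalid index to scalar variable.
```

```bash
sed -i "s/^from plant import ctrl/from plant import ctrl\nfrom scipy.spatial.transform import Rotation as Ro\ndef rot(m): return Ro.from_euler('xyz',m['rotation'],degrees=True).as_matrix()/; s/np.array(m\['rotation'\])/rot(m)/" h.py
python3 - <<'E'
from h import *
Z=dict(lower_center=.0135,lower_teeth=.027,lower_front=.0135,upper_grip=.04,upper_teeth=0,upper_front=0.0,stand_top=.06,screen=0,white_pot=0,felt_cone=0,putty_cup=0)
for t,z in Z.items():
    r={n:ctrl.pinpoint(n,t) for n in('side','top')}
    for n in r:
        for o in r[n][:2]: print(t,n,round(o['p'],2),np.round(o['location'],1),atz(n,o['location'],z).round(4))
    if r['side'] and r['top']: print('   tri',tri(r['side'][0]['location'],r['top'][0]['location']).round(4))
print(ctrl.state())
E
```

```text
lower_center side 0.81 [348.3 242.6] [ 0.6146 -0.178   0.0135]
lower_center top 0.62 [370.2 180.4] [ 0.5979 -0.1825  0.0135]
   tri [ 0.606  -0.1824  0.0151]
lower_teeth side 0.63 [344.7 238.6] [ 0.605  -0.1783  0.027 ]
lower_teeth top 0.59 [371.  179.5] [ 0.5978 -0.1832  0.027 ]
   tri [ 0.6009 -0.1829  0.0298]
lower_front side 0.64 [333.2 242. ] [ 0.5766 -0.1726  0.0135]
lower_front side 0.45 [295.8 154.7] [0.4981 0.3152 0.0135]
lower_front top 0.67 [371.9 186.5] [ 0.5792 -0.187   0.0135]
   tri [ 0.5761 -0.1857  0.0239]
upper_grip side 0.96 [285.8 269.6] [ 0.4546 -0.3006  0.04  ]
upper_grip top 0.81 [413.4 229.4] [ 0.4469 -0.2996  0.04  ]
   tri [ 0.4508 -0.2997  0.0386]
upper_teeth side 0.68 [282.8 281.8] [ 0.4461 -0.297  -0.    ]
upper_teeth top 0.64 [412.  231.3] [ 0.4449 -0.3042  0.    ]
   tri [ 0.4454 -0.3029  0.0053]
upper_front side 0.74 [269.9 277.6] [ 0.4159 -0.2801  0.    ]
upper_front top 0.58 [410.1 238.6] [ 0.4232 -0.2976  0.    ]
   tri [ 0.4196 -0.2949  0.0135]
stand_top side 0.9 [290.1 154.6] [0.4782 0.2278 0.06  ]
stand_top top 0.97 [235.9 215. ] [0.4905 0.21   0
[... 876 characters left out ...]
ock': 1.3, 'joint_positions': array([-8.14519111e+01,  2.81279180e+01,  8.93180117e+01,  7.32917805e-04,
        6.25488733e+01, -6.04974660e+00]), 'joint_velocities': array([ 0.06166221, -0.16373638, -0.0654018 , -0.04329203, -0.03813604,
       -0.02784926]), 'joint_efforts': array([-5.35793843e-04, -6.12474775e+01, -2.58431840e+01,  6.93451613e-02,
        4.46057681e-02, -4.51945118e-05]), 'ee_pos': array([ 0.15755192, -0.60482477,  0.40474782]), 'tool_rot': array([ 1.79994763e+02, -9.90848829e-05,  1.45974977e+01]), 'force': array([ 0.59108439,  0.4100596 , -0.54835582]), 'moment': array([-0.02974075, -0.03084197, -0.00119937]), 'gripper_force': 0.0, 'gripper_width': 1.0041121253112746}
```

View pics/s0.png

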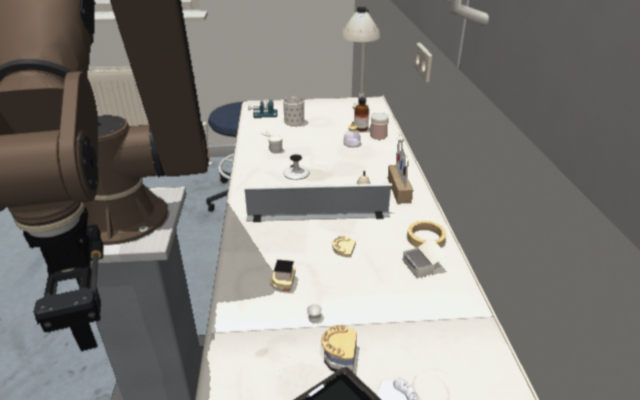

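View pics/t0.png

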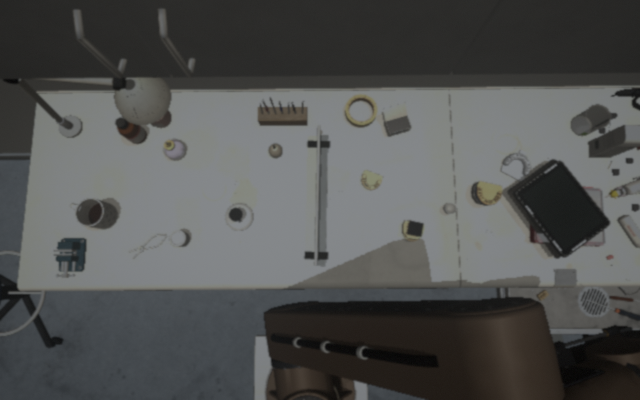

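```bash
python3 - <<'E'
from h import *
a=cv2.imread('pics/s0.png');b=cv2.imread('pics/t0.png')
c=lambda im,x,y,w=40,h=32:cv2.convertScaleAbs(cv2.resize(im[y-h//2:y+h//2,x-w//2:x+w//2],(w*10-136,(h*10-20)),interpolation=cv2.INTER_CUBIC),alpha=1.0)
R1=np.hstack([c(a,344,245),c(a,284,275),c(a,296,168)]);R2=np.hstack([c(b,371,180),c(b,413,229),c(b,238,215)])
cv2.imwrite('pics/crop.png',np.vstack([R1,R2*1]))
for n in('side','top'):
  for t in('lower_center','upper_grip','stand_top','screen'):
    try:
      for o in ctrl.masks_of(n,t)[:2]:
        m=o['pixels'];ys,xs=np.nonzero(m);print(n,t,round(o['p'],2),np.round(o['location'],1),xs.min(),xs.max(),ys.min(),ys.max(),m.sum(), xs.mean().round(1),ys.mean().round(1))
    except Exception as e: print(t,e)
for x in [(.35,-.02,.0),(.75,-.02,0)]: print(proj('top',x))
for px in((323,128),(320,263)): print('rail',atz('top',px,.094))
E
```

```text
side lower_center 0.59 [344.8 246.3] 332 355 236 257 381 343.7 245.8
side upper_grip 0.58 [285.  274.9] 270 295 260 291 634 283.1 275.2
side stand_top 0.67 [295.8 169.9] 283 308 154 179 420 295.7 168.9
side screen 0.73 [318.9 202.3] 244 389 184 222 4967 317.0 202.3
top lower_center 0.52 [373.1 182.2] 362 382 170 189 322 371.1 179.8
top upper_grip 0.87 [414.6 228.2] 403 424 221 241 366 413.1 230.2
top stand_top 0.69 [238.1 215.8] 226 253 203 230 609 239.3 216.6
top screen 0.58 [324.1 199.9] 306 330 134 265 1559 320.5 200.4
[316.82931105 264.30586031]
[315.81369836 133.70239426]
rail [ 0.73573831 -0.04128835  0.094     ]
rail [ 0.3523709  -0.02919114  0.094     ]
```

View pics/crop.png

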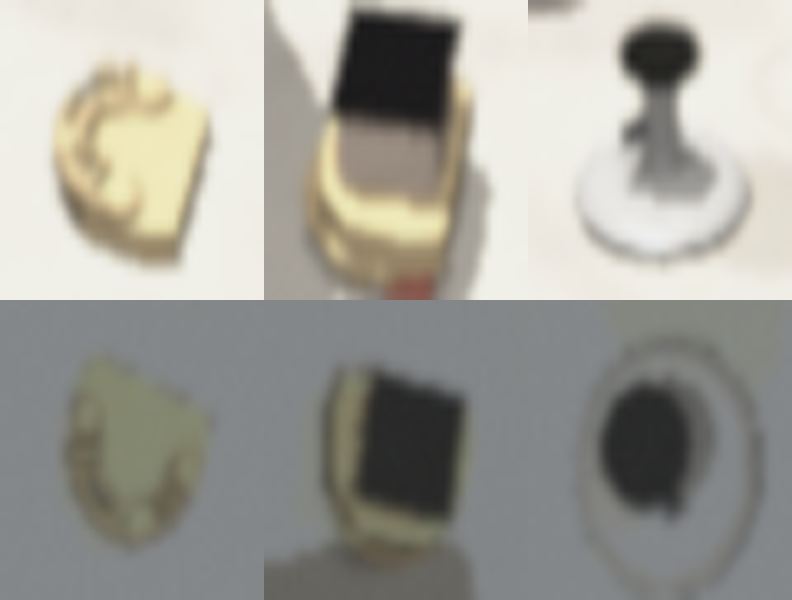

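```bash
python3 - <<'E'
from h import *
T=lambda x,y,ox,oy:(x/6.6+ox-.4,y/9.375+oy-.4)
print('stand',tri(T(132,53,276,152),T(117,145,218,199)),atz('top',T(117,145,218,199),.06),atz('side',T(132,53,276,152),.06))
tp=[T(*p,393,213) for p in((106,75),(201,100),(181,217),(96,195))]
sp=[T(*p,264,259) for p in((88,10),(198,18),(176,122),(68,112))]
for n,P in(('top',tp),('side',sp)):
  W=np.array([atz(n,p,.055)[:2] for p in P]);print(n,W.round(4).tolist(),W.mean(0))
  for i in range(4):
    d=W[(i+1)%4]-W[i];print('  edge',np.linalg.norm(d).round(4),(np.degrees(np.arctan2(d[1],d[0]))%90).round(1))
for n,P in(('side',[T(207,112,324,229),T(180,262,324,229)]),('top',[T(95,55,351,164),T(210,125,351,164)])):
  for z in(0,.012):
    W=np.array([atz(n,p,z)[:2] for p in P]);d=W[1]-W[0];print(n,z,W.round(4).tolist(),'mid',W.mean(0),np.degrees(np.arctan2(d[1],d[0])),np.linalg.norm(d))
# lower silhouette model fit over mask, both views
from scipy.optimize import minimize
from scipy.ndimage import distance_transform_edt as edt
th=np.linspace(-np.pi/2,np.pi/2,25)
out=np.array([[22,-26],[9,-32],[-3,-32]]+[[-3-25*np.cos(t),32*np.sin(t)] for t in th]+[[-3,32],[9,32],[22,26]])/1000
ms={n:ctrl.masks_of(n,'lower_center')[0]['pixels'] for n in('side','top')}
def sil(n,q):
    c,s=np.cos(q[2]),np.sin(q[2]);P=[]
    for z,k in((0,1),(.015,1),(.025,.93)):
        for o in out*k: P.append(proj(n,[q[0]+c*o[0]-s*o[1],q[1]+s*o[0]+c*o[1],z]))
    P=np.array(P);h=cv2.convexHull(((P+.5)*16).astype(np.int32).reshape(-1,1,2))
    im=np.zeros((400*16//2,640*16//2),np.uint8);cv2.fillPoly(im,[h//2],255)
    return cv2.resize(im,(640,400),interpolation=cv2.INTER_AREA)/255.
for use in(('side',),('top',),('side','top')):
  best=min((minimize(lambda q:sum(np.abs(sil(n,[q[0]/100,q[1]/100,q[2]])-ms[n]).sum() for n in use),[60.3,-18.2,np.radians(y0)],method='Nelder-Mead',options=dict(initial_simplex=[[60.3,-18.2,np.radians(y0)],[61.3,-18.2,np.radians(y0)],[60.3,-17.2,np.radians(y0)],[60.3,-18.2,np.radians(y0+12)]],maxiter=60)) for y0 in(-40,-20,0,15)),key=lambda r:r.fun)
  print(use,best.x[:2]/100,np.degrees(best.x[2]),best.fun)
E
```

```text
stand [0.49432052 0.21214349 0.05789887] [0.49324849 0.21165729 0.06      ] [0.49502523 0.20840533 0.06      ]
top [[0.4708, -0.2838], [0.4628, -0.3245], [0.4273, -0.3142], [0.4342, -0.2779]] [ 0.44877193 -0.30012498]
  edge 0.0415 78.9
  edge 0.037 73.8
  edge 0.0369 79.1
  edge 0.037 80.9
side [[0.4352, -0.2819], [0.4733, -0.2878], [0.4647, -0.3255], [0.4283, -0.3192]] [ 0.45036738 -0.30360678]
  edge 0.0386 81.2
  edge 0.0386 77.2
  edge 0.0369 80.1
  edge 0.0379 79.6
side 0 [[0.6356, -0.1535], [0.6166, -0.2174]] mid [ 0.62610313 -0.18543632] -106.60813152593326 0.06671086154082338
side 0.012 [[0.633, -0.1689], [0.6143, -0.2318]] mid [ 0.62365648 -0.20038023] -106.60813152593325 0.06567772688601893
top 0 [[0.635, -0.1693], [0.6112, -0.2216]] mid [ 0.62310601 -0.19543617] -114.42512599023966 0.057513675915598014
top 0.012 [[0.6321, -0.1679], [0.6086, -0.2198]] mid [ 0.62035196 -0.19382251] -114.42512599023969 0.05696264662963472Traceback (most recent call last):
  File "<stdin>", line 27, in <module>
  File "<stdin>", line 27, in <genexpr>
    res = _minimize_neldermead(fun, x0, args, callback, bounds=bounds,
                               **options)
    fxr = func(xr)
    fx = function(np.copy(x), *(wrapper_args + args))
  File "<stdin>", line 27, in <lambda>
  File "<stdin>", line 27, in <genexpr>
  File "<stdin>", line 22, in sil
  File "h.py", line 16, in proj
    m=ctrl.camera_model(n);c=rot(m).T@(np.array(X)-m['position'])
ValueError: time passes only in moves, steps and waits
```

```bash
sed -i "s/ctrl.camera_model(n)/cm(n)/; s/^def snap/from functools import lru_cache\ncm=lru_cache(ctrl.camera_model)\ndef snap/" h.py
cat >fit.py <<'E'
from h import *
from scipy.optimize import minimize
th=np.linspace(-np.pi/2,np.pi/2,15)
out=np.array([[22,-26],[9,-32],[-3,-32]]+[[-3-25*np.cos(t),32*np.sin(t)] for t in th]+[[-3,32],[9,32],[22,26]])/1000
def sil(n,q,z0):
    c,s=np.cos(q[2]),np.sin(q[2]);P=[]
    for z,k in((0,1),(.015,1),(.025,.93)):
        for o in out*k: P.append(proj(n,[q[0]+c*o[0]-s*o[1],q[1]+s*o[0]+c*o[1],z+z0]))
    P=(np.array(P)+.5);o=P.mean(0).astype(int)-32;h=cv2.convexHull(((P-o)*16).astype(np.int32).reshape(-1,1,2))
    im=np.zeros((1024,1024),np.uint8);cv2.fillPoly(im,[h],255)
    r=np.zeros((400,640));r[o[1]:o[1]+64,o[0]:o[0]+64]=cv2.resize(im,(64,64),interpolation=cv2.INTER_AREA)/255.
    return r
def fit(x,y,z0,yaws,ms):
  for use in(('side',),('top',),('side','top')):
    if not all(n in ms for n in use): continue
    f=lambda q:sum(np.abs(sil(n,[q[0]/100,q[1]/100,q[2]],z0)-ms[n]).sum() for n in use)
    B=[]
    for y0 in yaws:
      a=np.array([x*100,y*100,np.radians(y0)]);B.append(minimize(f,a,method='Nelder-Mead',options=dict(initial_simplex=[a,a+[1,0,0],a+[0,1,0],a+[0,0,.2]],maxiter=70)))
    b=min(B,key=lambda r:r.fun);print(use,(b.x[:2]/100).round(4),np.degrees(b.x[2]).round(1),b.fun.round(1))
E
python3 - <<'E'
from fit import *
fit(.603,-.182,0,(-35,-20,-5),{n:ctrl.masks_of(n,'lower_center')[0]['pixels'] for n in('side','top')})
E
```

```text
('side',) [ 0.6023 -0.1888] -26.1 71.7
('top',) [ 0.6013 -0.1862] -23.1 25.1
('side', 'top') [ 0.6023 -0.1866] -25.7 104.7
```

Request:
{"method": "step_arm", "body": {
  "claw": [100, 100, 100, 100, 100, 100, 100, 100, 100, 100, 100, 100],
  "translation": [
    [37, 35, -9],
    [37, 35, -9],
    [37, 35, -9],
    [37, 35, -9],
    [37, 35, -9],
    [37, 35, -9],
    [37, 35, -9],
    [37, 35, -9],
    [37, 35, -9],
    [37, 35, -9],
    [37, 35, -9],
    [37, 35, -9]
  ],
  "yaw": [-0.053, -0.053, -0.053, -0.053, -0.053, -0.053, -0.053, -0.053, -0.053, -0.053, -0.053, -0.053],
  "force": 30
}}

```text
clock: 2.9
ee_pos: [0.5165, -0.2648, 0.3175]
tool_rot: [180.0, -0.0, -22.0]
force: [0.4, 0.1, 0.3]
gripper_width: 1.001
gripper_force: 0.0
```

Request:
{"method": "step_arm", "body": {
  "claw": [100, 100],
  "translation": [
    [0, 0, 0],
    [0, 0, 0]
  ],
  "yaw": [0, 0]
}}

```text
clock: 3.07
ee_pos: [0.5164, -0.2648, 0.3172]
tool_rot: [-180.0, 0.0, -21.6]
force: [0.1, -0.4, 0.3]
gripper_width: 1.002
gripper_force: 0.0
```

Request:
{"method": "step_arm", "body": {
  "claw": [100, 100, 100, 100, 100, 100, 100, 100, 100, 100],
  "translation": [
    [18, 15, -9],
    [18, 15, -9],
    [18, 16, -9],
    [18, 16, -9],
    [17, 15, -9],
    [0, 0, -15],
    [0, 0, -15],
    [0, 0, -15],
    [0, 0, 0],
    [0, 0, 0]
  ],
  "yaw": [0, 0, 0, 0, 0, 0, 0, 0, 0, 0]
}}

```text
clock: 3.9
ee_pos: [0.6038, -0.1906, 0.2277]
tool_rot: [180.0, 0.1, -21.9]
force: [-0.6, -0.5, 1.0]
gripper_width: 1.0
gripper_force: 0.0
```

```bash
python3 - <<'E'
from h import *
a=snap('side');b=snap('top')
c=lambda im,x,y:cv2.resize(im[y-30:y+30,x-40:x+40],(800,600),interpolation=cv2.INTER_CUBIC)
cv2.imwrite('pics/g1.png',c(a,345,240)[:,:,::-1])
print(ctrl.state()['ee_pos'],ctrl.state()['tool_rot'])
E
```

```text
[ 0.60415008 -0.19032963  0.22883233] [ 1.79990083e+02 -7.18141940e-02 -2.18842769e+01]
```

View pics/g1.png

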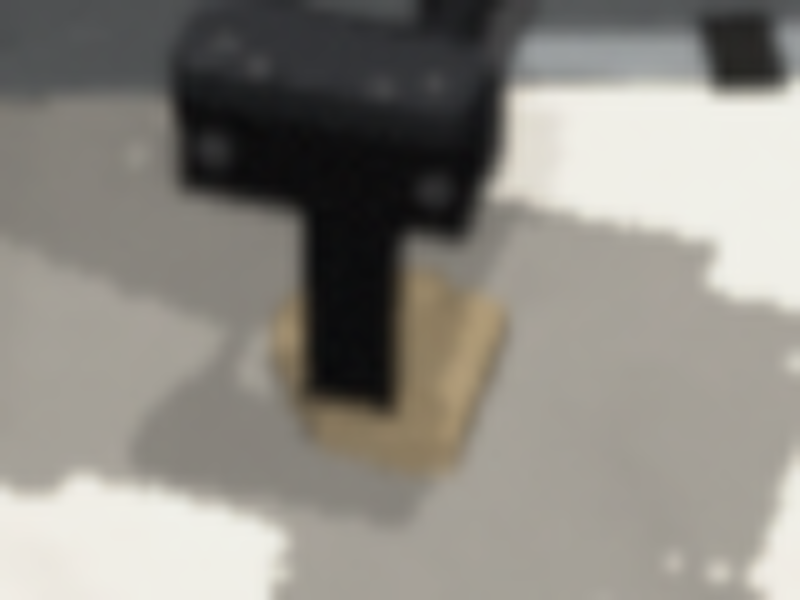

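Request:
{"method": "step_arm", "body": {
  "claw": [100, 100, 100, 100, 100],
  "translation": [
    [1, 2, -12],
    [0, 0, -12],
    [0, 0, -12],
    [0, 0, 0],
    [0, 0, 0]
  ],
  "yaw": [0, 0, 0, 0, 0]
}}

```text
clock: 4.42
ee_pos: [0.6052, -0.1874, 0.1906]
tool_rot: [180.0, 0.0, -21.8]
force: [-0.4, -1.1, -0.4]
gripper_width: 0.997
gripper_force: 0.0
```

Request:
{"method": "step_arm", "body": {
  "claw": [40, 40, 40, 40, 40, 40, 40, 40],
  "translation": [
    [0, 0, 0],
    [0, 0, 0],
    [0, 0, 0],
    [0, 0, 0],
    [0, 0, 0],
    [0, 0, 0],
    [0, 0, 0],
    [0, 0, 0]
  ],
  "yaw": [0, 0, 0, 0, 0, 0, 0, 0]
}}

```text
clock: 5.08
ee_pos: [0.6052, -0.1874, 0.1917]
tool_rot: [180.0, 0.0, -21.8]
force: [0.2, -0.4, 0.4]
gripper_width: 0.646
gripper_force: 29.8
```

Request:
{"method": "step_arm", "body": {
  "claw": [40, 40, 40, 40, 40, 40, 40, 40, 40],
  "translation": [
    [0, 0, 10],
    [0, 0, 20],
    [0, 0, 20],
    [0, 0, 25],
    [0, 0, 25],
    [0, 0, 25],
    [0, 0, 25],
    [0, 0, 0],
    [0, 0, 0]
  ],
  "yaw": [0, 0, 0, 0, 0, 0, 0, 0, 0],
  "force": 40
}}

```text
clock: 5.83
ee_pos: [0.6051, -0.1873, 0.3436]
tool_rot: [180.0, -0.2, -21.8]
force: [-0.1, 0.5, -0.4]
gripper_width: 0.642
gripper_force: 39.8
```

```bash
python3 - <<'E'
from h import *
a=snap('side');s=ctrl.state();print(s['ee_pos'],s['tool_rot'],s['gripper_width'])
x,y=map(int,proj('side',[.605,-.187,.15]));print(x,y)
cv2.imwrite('pics/g2.png',cv2.resize(a[y-30:y+30,x-40:x+40],(800,600),interpolation=cv2.INTER_CUBIC)[:,:,::-1])
for t in('lower_center','lower_front','lower_teeth'):
  for o in ctrl.pinpoint('side',t)[:2]: print(t,o['p'],o['location'],atz('side',o['location'],.154))
E
```

```text
[ 0.60493286 -0.18731852  0.34205776] [ 1.79992940e+02 -2.24955330e-02 -2.18407112e+01] 0.6430714974327675
346 199
lower_center 0.5 [346.9, 195.3] [ 0.60727204 -0.17447749  0.154     ]
lower_front 0.77 [336.9, 191.2] [ 0.58537682 -0.15409889  0.154     ]
lower_teeth 0.57 [347.6, 187.1] [ 0.61362089 -0.13708053  0.154     ]
```

View pics/g2.png

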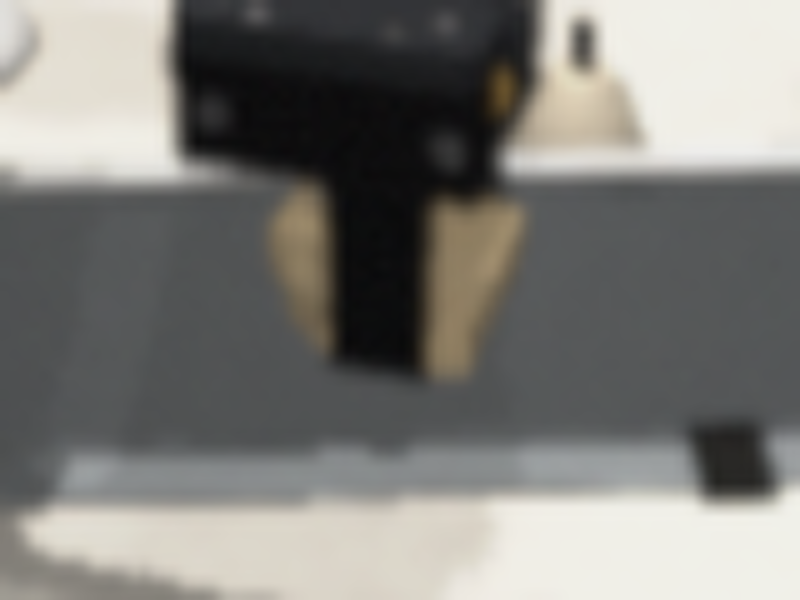

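Request:
{"method": "step_arm", "body": {
  "claw": [40, 40, 40, 40, 40, 40, 40, 40, 40, 40, 40, 40],
  "translation": [
    [-9, 30, 0],
    [-9, 30, 0],
    [-9, 30, 0],
    [-9, 30, 0],
    [-9, 30, 0],
    [-9, 30, 0],
    [-9, 30, 0],
    [-9, 30, 0],
    [-9, 30, 0],
    [-9, 30, 0],
    [0, 0, 0],
    [0, 0, 0]
  ],
  "yaw": [0.02, 0.02, 0.02, 0.02, 0.02, 0.02, 0.02, 0.02, 0.02, 0.02, 0, 0]
}}

```text
clock: 7.03
ee_pos: [0.5148, 0.1138, 0.3411]
tool_rot: [180.0, 0.1, -10.2]
force: [0.1, -0.6, -1.7]
gripper_width: 0.644
gripper_force: 39.8
```

Request:
{"method": "step_arm", "body": {
  "claw": [40, 40, 40, 40, 40, 40, 40, 40, 40, 40],
  "translation": [
    [-4, 24, 0],
    [-5, 24, 0],
    [-5, 24, 0],
    [-4, 25, 0],
    [0, 0, -20],
    [0, 0, -20],
    [0, 0, -15],
    [0, 0, -10],
    [0, 0, 0],
    [0, 0, 0]
  ],
  "yaw": [0.004, 0, 0, 0, 0, 0, 0, 0, 0, 0]
}}

```text
clock: 7.87
ee_pos: [0.4977, 0.2089, 0.2765]
tool_rot: [180.0, 0.1, -10.2]
force: [0.8, -0.1, -1.7]
gripper_width: 0.643
gripper_force: 39.8
```

```bash
python3 - <<'E'
from h import *
a=snap('side');b=snap('top');s=ctrl.state();print(s['ee_pos'],s['tool_rot'],s['gripper_width'],s['force'])
P=[]
for n,im in(('side',a),('top',b)):
  x,y=map(int,proj(n,[.497,.21,.08]));print(n,x,y);P.append(cv2.resize(im[y-30:y+30,x-20:x+20],(400,600),interpolation=cv2.INTER_CUBIC))
cv2.imwrite('pics/g3.png',np.hstack(P)[:,:,::-1])
E
```

```text
[0.49767732 0.2091988  0.27742195] [-1.79981339e+02 -4.98999513e-02 -1.01919378e+01] 0.6451077261799607 [-0.26132741 -0.22449664 -0.46274266]
side 296 151
top 234 211
```

View pics/g3.png

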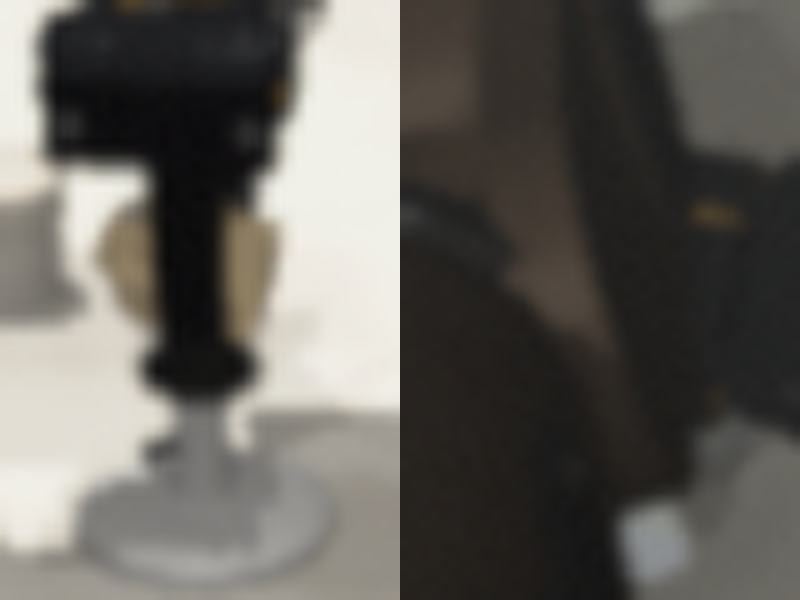

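Request:
{"method": "step_arm", "body": {
  "claw": [40, 40, 40, 40, 40, 40, 40],
  "translation": [
    [-1, 1, -7],
    [0, 0, -7],
    [0, 0, -5],
    [0, 0, -3],
    [0, 0, -2],
    [0, 0, 0],
    [0, 0, 0]
  ],
  "yaw": [0, 0, 0, 0, 0, 0, 0]
}}

```text
clock: 8.55
ee_pos: [0.4963, 0.2106, 0.2527]
tool_rot: [180.0, 0.0, -10.1]
force: [-0.4, 0.5, -1.0]
gripper_width: 0.645
gripper_force: 39.8
```

Request:
{"method": "step_arm", "body": {
  "claw": [40, 40, 40],
  "translation": [
    [0, 0, -1],
    [0, 0, 0],
    [0, 0, 0]
  ],
  "yaw": [0, 0, 0]
}}

```text
clock: 8.8
ee_pos: [0.4963, 0.2106, 0.2519]
tool_rot: [-180.0, -0.0, -10.1]
force: [0.2, -0.5, -1.8]
gripper_width: 0.644
gripper_force: 39.8
```

Request:
{"method": "step_arm", "body": {
  "claw": [40, 40, 40, 40],
  "translation": [
    [0, 0, -1],
    [0, 0, 0],
    [0, 0, 0],
    [0, 0, 0]
  ],
  "yaw": [0, 0, 0, 0]
}}

```text
clock: 9.13
ee_pos: [0.4962, 0.2105, 0.2516]
tool_rot: [-180.0, -0.0, -10.1]
force: [-2.4, -0.4, 9.6]
gripper_width: 0.642
gripper_force: 40.1
```

Request:
{"method": "step_arm", "body": {
  "claw": [70, 80, 100, 100, 100, 100, 100, 100],
  "translation": [
    [0, 0, 0],
    [0, 0, 0],
    [0, 0, 0],
    [0, 0, 0],
    [0, 0, 0],
    [0, 0, 0],
    [0, 0, 0],
    [0, 0, 0]
  ],
  "yaw": [0, 0, 0, 0, 0, 0, 0, 0]
}}

```text
clock: 9.8
ee_pos: [0.4962, 0.2105, 0.2507]
tool_rot: [180.0, 0.0, -10.2]
force: [0.2, 0.1, -0.4]
gripper_width: 0.997
gripper_force: 0.0
```

Request:
{"method": "step_arm", "body": {
  "claw": [100, 100, 100, 100, 100, 100, 100, 100],
  "translation": [
    [0, 0, 10],
    [0, 0, 15],
    [0, 0, 20],
    [0, 0, 20],
    [0, 0, 25],
    [0, 0, 10],
    [0, 0, 0],
    [0, 0, 0]
  ],
  "yaw": [0, 0, 0, 0, 0, 0, 0, 0]
}}

```text
clock: 10.47
ee_pos: [0.496, 0.2105, 0.3508]
tool_rot: [-180.0, -0.0, -10.2]
force: [0.5, -0.3, -0.8]
gripper_width: 1.002
gripper_force: 0.0
```

Request:
{"method": "step_arm", "body": {
  "claw": [100, 100, 100, 100, 100, 100, 100, 100, 100, 100, 100, 100],
  "translation": [
    [-3, -35, 0],
    [-3, -35, 0],
    [-3, -35, 0],
    [-3, -35, 0],
    [-3, -35, 0],
    [-3, -35, 0],
    [-3, -35, 0],
    [-3, -35, 0],
    [-3, -35, 0],
    [-3, -35, 0],
    [-3, -35, 0],
    [-3, -35, 0]
  ],
  "yaw": [0, 0, 0, 0, 0, 0, 0, 0, 0, 0, 0, 0]
}}

```text
clock: 11.47
ee_pos: [0.4596, -0.2112, 0.3493]
tool_rot: [-180.0, 0.1, -10.2]
force: [0.6, 0.8, 0.0]
gripper_width: 1.003
gripper_force: 0.0
```

Request:
{"method": "step_arm", "body": {
  "claw": [100, 100],
  "translation": [
    [0, 0, 0],
    [0, 0, 0]
  ],
  "yaw": [0, 0]
}}

```text
clock: 11.63
ee_pos: [0.4598, -0.2108, 0.3492]
tool_rot: [-179.9, 0.1, -10.3]
force: [0.1, 0.2, 0.6]
gripper_width: 0.998
gripper_force: 0.0
```

```bash
python3 - <<'E'
from fit import *
a=snap('side');b=snap('top');s=ctrl.state();print(s['ee_pos'],s['tool_rot'])
P=[]
for n,im in(('side',a),('top',b)):
  x,y=map(int,proj(n,[.494,.21,.06]));print(n,x,y);P.append(cv2.resize(im[y-30:y+30,x-20:x+20],(400,600),interpolation=cv2.INTER_CUBIC))
cv2.imwrite('pics/g4.png',np.hstack(P)[:,:,::-1])
ms={}
for n in('side','top'):
  for t in('lower_center','lower_teeth','lower_front'):
    for o in ctrl.pinpoint(n,t)[:1]: print(n,t,round(o['p'],2),np.round(o['location'],1),atz(n,o['location'],.087 if 'teeth' in t else .0735).round(4))
  for o in ctrl.masks_of(n,'lower_center')[:2]:
    ys,xs=np.nonzero(o['pixels']);print(n,o['p'],xs.mean(),ys.mean(),len(xs))
    if abs(xs.mean()-proj(n,[.494,.21,.06])[0])<15: ms.setdefault(n,o['pixels'])
fit(.493,.211,.06,(-25,-10,5),ms)
E
```

```text
[ 0.46006786 -0.20894771  0.34972183] [-1.79950798e+02  1.17449105e-01 -1.01693609e+01]
side 295 157
top 235 213
top lower_center 0.55 [235.9 214.6] [0.4899 0.2073 0.0735]
top lower_teeth 0.9 [231.8 209.9] [0.5015 0.2164 0.087 ]
top lower_front 0.6 [232.4 224.9] [0.4608 0.2165 0.0735]
top 0.87 234.94540229885058 214.56034482758622 348
('top',) [0.4916 0.2106] -5.6 32.5
```

View pics/g4.png

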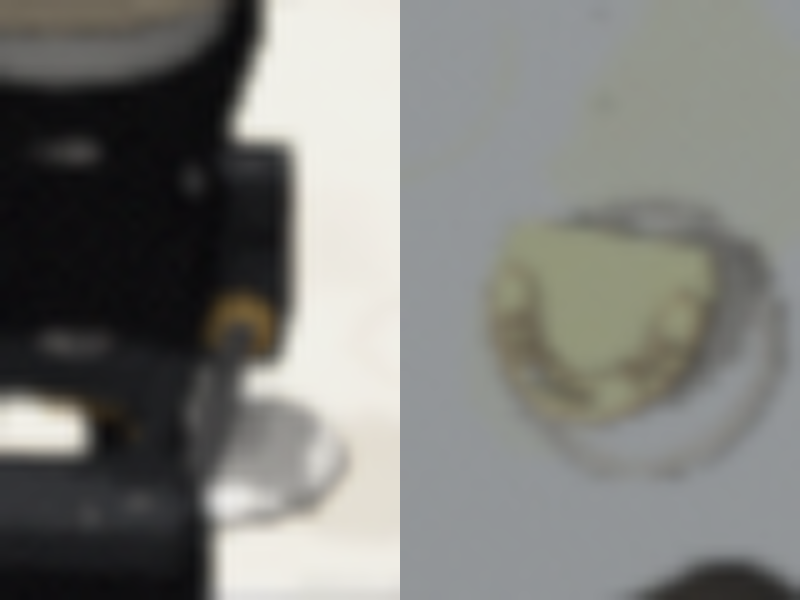

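Request:
{"method": "step_arm", "body": {
  "claw": [100, 100, 100, 100, 100, 100, 100, 100, 100, 100],
  "translation": [
    [-4, -30, -20],
    [-3, -30, -20],
    [-3, -31, -20],
    [0, -1, -20],
    [0, 0, -15],
    [0, 0, -15],
    [0, 0, -10],
    [0, 0, -4],
    [0, 0, 0],
    [0, 0, 0]
  ],
  "yaw": [0, 0, 0, 0, 0, 0, 0, 0, 0, 0]
}}

```text
clock: 12.97
ee_pos: [0.4505, -0.3014, 0.2272]
tool_rot: [180.0, -0.0, -10.1]
force: [0.0, -0.3, 0.4]
gripper_width: 1.003
gripper_force: 0.0
```

Request:
{"method": "step_arm", "body": {
  "claw": [100, 100, 100, 100, 0, 0, 0, 0, 0, 0, 0, 0],
  "translation": [
    [0, 0, -4],
    [0, 0, -2],
    [0, 0, 0],
    [0, 0, 0],
    [0, 0, 0],
    [0, 0, 0],
    [0, 0, 0],
    [0, 0, 0],
    [0, 0, 0],
    [0, 0, 0],
    [0, 0, 0],
    [0, 0, 0]
  ],
  "yaw": [0, 0, 0, 0, 0, 0, 0, 0, 0, 0, 0, 0],
  "force": 40
}}

```text
clock: 13.97
ee_pos: [0.4502, -0.3014, 0.2207]
tool_rot: [180.0, 0.0, -10.2]
force: [0.6, -0.4, -0.3]
gripper_width: 0.495
gripper_force: 0.0
```

Request:
{"method": "step_arm", "body": {
  "claw": [0, 0, 0, 0],
  "translation": [
    [0, 0, 0],
    [0, 0, 0],
    [0, 0, 0],
    [0, 0, 0]
  ],
  "yaw": [0, 0, 0, 0]
}}

```text
clock: 14.3
ee_pos: [0.4503, -0.3015, 0.2208]
tool_rot: [180.0, -0.0, -10.2]
force: [0.8, -0.7, 1.1]
gripper_width: 0.411
gripper_force: 40.0
```

Request:
{"method": "step_arm", "body": {
  "claw": [0, 0, 0, 0, 0, 0, 0, 0, 0, 0, 0],
  "translation": [
    [0, 0, 5],
    [0, 0, 10],
    [0, 0, 15],
    [0, 0, 20],
    [0, 0, 20],
    [0, 0, 20],
    [0, 0, 20],
    [0, 0, 20],
    [0, 0, 10],
    [0, 0, 0],
    [0, 0, 0]
  ],
  "yaw": [0, 0, 0, 0, 0, 0, 0, 0, 0, 0, 0]
}}

```text
clock: 15.22
ee_pos: [0.45, -0.3013, 0.3609]
tool_rot: [180.0, -0.0, -10.2]
force: [0.1, -0.1, -1.9]
gripper_width: 0.413
gripper_force: 40.0
```

```bash
python3 - <<'E'
from fit import *
a=snap('side');s=ctrl.state();print(s['ee_pos'],s['tool_rot'],s['gripper_width'],s['force'])
P=[]
for X in([.45,-.3,.16],[.494,.21,.08]):
  x,y=map(int,proj('side',X));print(x,y);P.append(cv2.resize(a[y-30:y+30,x-20:x+20],(400,600),interpolation=cv2.INTER_CUBIC))
cv2.imwrite('pics/g5.png',np.hstack(P)[:,:,::-1])
E
```

```text
[ 0.45003855 -0.30126125  0.36015879] [-1.79980070e+02  4.08695978e-02 -1.01503606e+01] 0.4148645854990796 [ 0.63616563  0.74834656 -1.3797739 ]
281 226
295 151
```

View pics/g5.png

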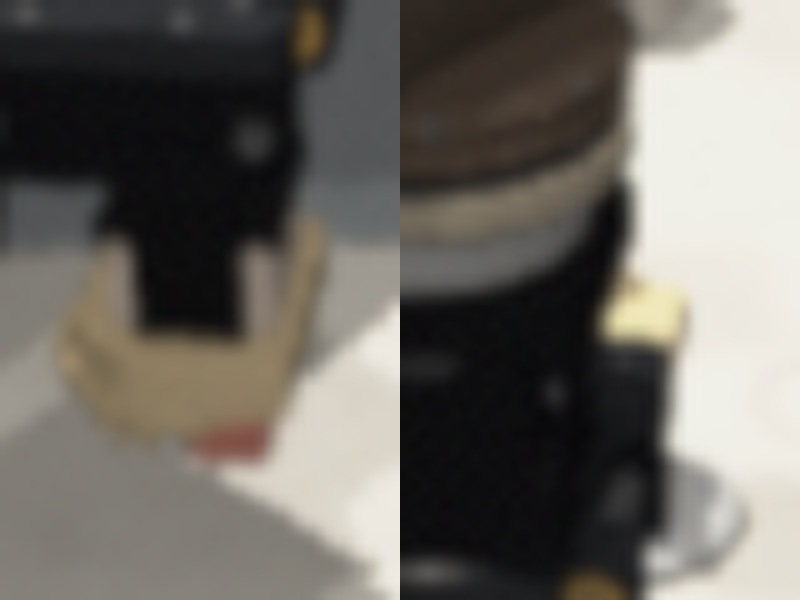

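Request:
{"method": "step_arm", "body": {
  "claw": [0, 0, 0, 0, 0, 0, 0, 0, 0, 0, 0, 0],
  "translation": [
    [3, 15, 2],
    [3, 28, 2],
    [3, 30, 2],
    [3, 32, 2],
    [3, 32, 0],
    [3, 32, 0],
    [3, 32, 0],
    [3, 32, 0],
    [3, 32, 0],
    [3, 32, 0],
    [3, 32, 0],
    [3, 32, 0]
  ],
  "yaw": [0, 0, 0, 0, 0, 0, 0, 0, 0, 0, 0, 0]
}}

```text
clock: 16.27
ee_pos: [0.486, 0.0611, 0.3675]
tool_rot: [180.0, 0.1, -10.2]
force: [1.0, -0.5, -0.9]
gripper_width: 0.411
gripper_force: 40.0
```

Request:
{"method": "step_arm", "body": {
  "claw": [0, 0, 0, 0, 0, 0, 0],
  "translation": [
    [2, 32, 0],
    [2, 32, 0],
    [2, 30, 0],
    [0, 25, 0],
    [0, 15, 0],
    [0, 0, 0],
    [0, 0, 0]
  ],
  "yaw": [0, 0, 0, 0, 0, 0, 0]
}}

```text
clock: 16.85
ee_pos: [0.492, 0.1939, 0.3675]
tool_rot: [179.9, 0.1, -10.1]
force: [-1.3, -0.9, -1.7]
gripper_width: 0.412
gripper_force: 40.0
```

Still 17 mm short in y; move there and lower to about 15 mm above the final height, then look.

Request:
{"method": "step_arm", "body": {
  "claw": [0, 0, 0, 0, 0, 0, 0],
  "translation": [
    [0.5, 9, 0],
    [0, 8, 0],
    [0, 0, -12],
    [0, 0, -12],
    [0, 0, -9],
    [0, 0, 0],
    [0, 0, 0]
  ],
  "yaw": [0, 0, 0, 0, 0, 0, 0]
}}

```text
clock: 17.43
ee_pos: [0.4929, 0.2104, 0.3355]
tool_rot: [180.0, 0.0, -10.2]
force: [0.3, -0.4, -1.1]
gripper_width: 0.413
gripper_force: 40.0
```

```bash
python3 - <<'E'
from h import *
a=snap('side');s=ctrl.state();print(s['ee_pos'],s['tool_rot'],s['gripper_width'],s['force'])
x,y=map(int,proj('side',[.4925,.211,.1]));print(x,y)
cv2.imwrite('pics/g6.png',cv2.resize(a[y-24:y+24,x-32:x+32],(800,600),interpolation=cv2.INTER_CUBIC)[:,:,::-1])
for t in('lower_center','lower_teeth','lower_front','upper_grip','upper_teeth','upper_front'):
  for o in ctrl.pinpoint('side',t)[:1]: print(t,round(o['p'],2),np.round(o['location'],1))
for X in([.4925,.211,.087],[.4925,.211,.113]): print(proj('side',X).round(1))
E
```

```text
[0.4929634  0.21047244 0.33598663] [ 1.79997574e+02 -3.17111217e-03 -1.01751305e+01] 0.4136542225067868 [-0.1117016   0.30086969 -1.3364315 ]
294 145
lower_center 0.78 [297.3 155. ]
lower_teeth 0.45 [297.4 147.5]
lower_front 0.48 [286.6 151.1]
upper_grip 0.69 [293.9 126.8]
upper_teeth 0.55 [294.9 140.7]
upper_front 0.74 [284.8 138.3]
[294.5 149.2]
[294.3 141.7]
```

View pics/g6.png

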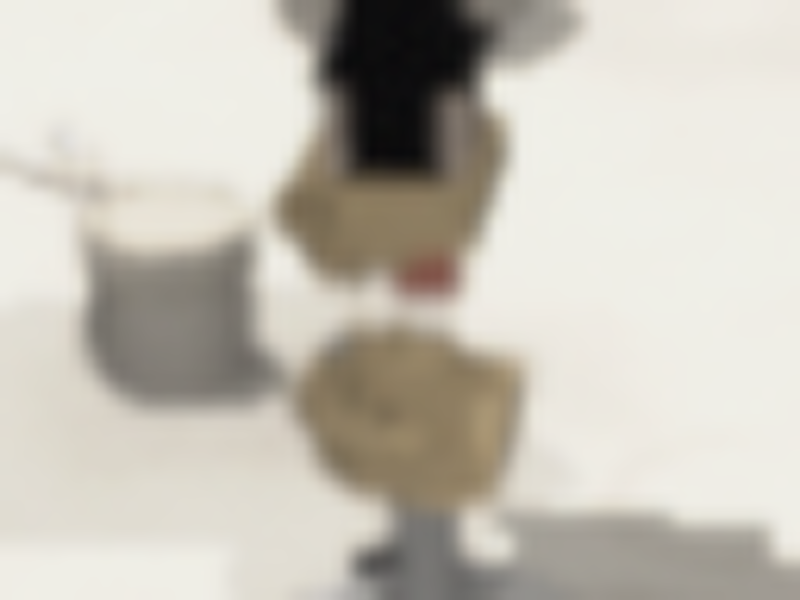

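Request:
{"method": "step_arm", "body": {
  "claw": [0, 0, 0, 0, 0, 0, 0, 0],
  "translation": [
    [2.5, 0, -5],
    [0, 0, -5],
    [0, 0, -4],
    [0, 0, -2],
    [0, 0, 0],
    [0, 0, 0],
    [0, 0, 0],
    [0, 0, 0]
  ],
  "yaw": [0, 0, 0, 0, 0, 0, 0, 0]
}}

```text
clock: 18.45
ee_pos: [0.4953, 0.2106, 0.3199]
tool_rot: [-180.0, -0.0, -10.2]
force: [0.2, -0.7, -1.3]
gripper_width: 0.41
gripper_force: 40.0
```

```bash
python3 - <<'E'
from h import *
a=snap('side');s=ctrl.state();print(s['ee_pos'],s['tool_rot'],s['gripper_width'],s['force'])
cv2.imwrite('pics/g7.png',cv2.resize(a[145-24:145+24,294-32:294+32],(800,600),interpolation=cv2.INTER_CUBIC)[:,:,::-1])
E
```

```text
[0.49525172 0.21055881 0.31992086] [-1.79997180e+02 -1.57157277e-02 -1.01528359e+01] 0.4107442097870422 [-0.44286411 -0.43531828 -1.76486774]
```

View pics/g7.png

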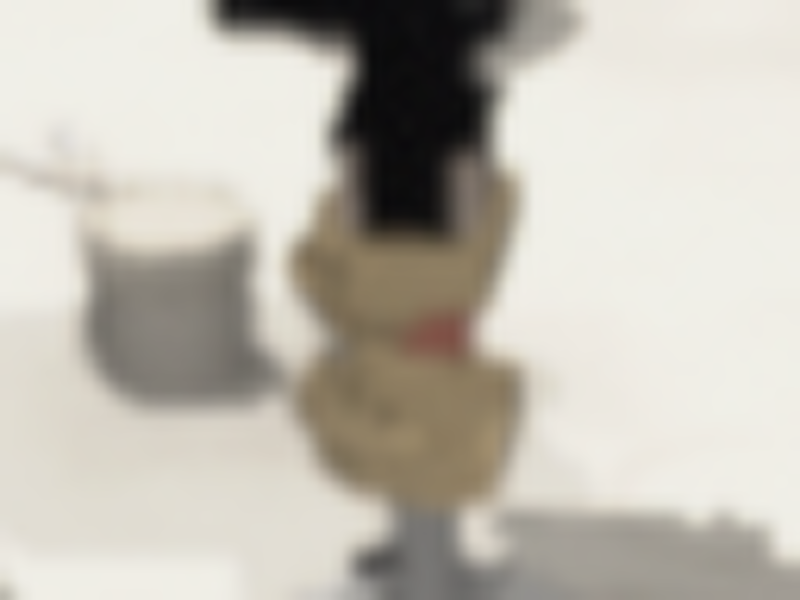

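The casts line up: the upper spans columns 292–518 and the lower 297–525. From the measured heights the gap is about 12 mm.

```bash
python3 -c "
from plant import ctrl
print(ctrl.close_job())"
```

```text
the job is handed in; nothing more can be done
None
```

I handed the job in with the lower cast released upright on the stand disc and the upper cast held level and lined up above it, with about 12 mm between the teeth by calculation; no verdict was returned.

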